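# Wedge up the tube-rack stand and hold it

### The job

The rest pads under the open edge of the small tilting tube-rack stand are to be changed, so its deck has to be held just clear of them. Take the orange levelling wedge by its black grip, slide it thin end first, flat on the desk and straight in between the two rails of the stand, under the middle of the deck's open edge (the side away from the hinge and the tubes, with the steel bar under it), until that edge rides up onto the wedge's green band - just lifted, no higher. Finish still holding the wedge there by its grip; lift only with the wedge, never touch the stand with the gripper, and leave the power bank and the soap bottle alone.

Things in the scene. Friction and masses are not known exactly. Their poses are not given: they have to be found in the camera images.
- stand: Rack stand fixed to the desk: dark steel U-frame 195 x 150 mm under a white deck with foam rack and tubes (up to 125 mm high, rack 47 mm behind the open edge). Origin: centre of the underside, on the desk; z up; x from the open edge (x = -95 mm) to the hinge (+90): push along +x. Rails 14 mm wide at y = -68 and +68 mm; 122 mm free between them, bare desk under the deck up to x = +75.
- deck_edge (a point): Middle of the underside of the deck's open edge, a round steel bar of 8 mm diameter across the full 150 mm width of the stand. At rest this point is 14 mm above the desk, at x = -95 mm, y = 0 of the stand; it moves with the deck. The four tubes stand in the two rack rows nearest the hinge, at the far side from this edge.
- deck (a joint): Deck hinge angle, rad: 0 = lying on the two black rest pads; grows as the open edge lifts (185 mm from the hinge, so 0.027 rad = 5 mm). The deck falls back under its own weight of 0.5 to 0.9 kg.
- wedge: Loose orange wedge, 190 g, 50 mm wide, flat on the desk. Origin: in its underside below the grip; x to the thin end, z up. From x = -29 to 25 mm a block 29 mm high; from 25 to 135 mm the top slopes evenly from 29 down to 3 mm. Green band across the slope at x = 54 to 76 mm, where it is 17 to 22 mm thick: lifts the deck edge 3 to 8 mm.
- wedge_grip (a point): Point to take the wedge: in the black upright grip, 54 mm above the wedge's underside. The grip is 22 mm thick across the wedge (along the wedge's y), 34 mm long along x, and runs from 29 mm (top of the block) to 74 mm above the underside.
- wedge_tip (a point): Middle of the lower edge of the wedge's thin end, 135 mm ahead of the grip along the wedge's x, at the height of its underside.
- power_bank: Loose dark grey power bank, 150 x 66 x 21 mm, lying on the desk; origin under its centre. Leave alone.
- soap_bottle: Loose white hand-wash bottle with a red pump, 61 x 73 x 181 mm, standing; origin under its centre. Leave alone.

How it is judged:
By the outcome, as a careful person would: the job done as asked, in the order asked, and still so for the second after the job is handed in, while the arm keeps its last pose, push and grip.
It also fails if it takes over 42 s, if anything falls off the work surface, if the arm or the gripper's body presses on something with over 40 N, if the wrist force passes 120 N, or if a joint passes its speed limit or range.

### The arm

A 6-joint arm with a two-finger parallel gripper is mounted at the origin on a cart in front of the work surface, level with it; the furniture and walls round the work are solid. World frame = base frame: x ahead of the robot, y to its left, z up, the work surface at z = 0. Lengths are in mm, angles in rad, forces in N, time in s.
With the tool pointing down it reaches from about 275 to 775 mm from the base axis. Payload 14.6 kg.
Tool frame: the origin (TCP) lies midway between the tips of the shut fingers; the grasp point (between the pads) lies tcp_to_grasp behind it (tcp_to_grasp is the distance from the TCP to the grasp point, in mm); z points along the fingers, y is the direction in which the jaws open and shut (so a half turn about z gives the same grasp; the last joint's range is limited). The gripper opens to 85 mm and grips with 20 to 120 N. Pads are 22 mm wide; open, the fingers measure 114 mm over their backs; the gripper's body (76 mm by 85 mm) begins 54 mm behind the grasp point. The pads swing forward as they close: fully open they stand 13 mm farther back than shut.
Start: joints at [1.098, 0.263, -0.048, 1.259, 0, 1.415], TCP at [164.055, 498.712, 231.278] pointing down, gripper open.
Joint ranges: [-2.65, 2.65], [-0.89, 1.7], [-1.18, 1.37], [-2.13, 2.11], [-1.35, 1.29], [-3.14, 3.14]. Speed limits (rad/s): [1.89, 1.89, 2.57, 2.79, 3.14, 3.14].

### API

Orientations are given as a unit quaternion [x, y, z, w].
In Python, from workcell import * gives the robot as it stands.
- The arm moves only by the tool step_arm, never from a script. Its argument "motion" is a list of rows, each a list of 5 numbers: the closure, from -1 (fully open) to 1 (shut), then the shift along the world's x, y, z in m, then the turn about the world's z in rad. In form: [[fingers, tx, ty, tz, roll], ...]. A call has 1 to 10 rows; each row is the pose to reach, as a shift and turn from the pose commanded when the call began; what a row does not reach only later rows make up. A row lasts 1/10 s, in which the tool goes at most 50 mm and 8.59 degrees, less where a joint would pass 70% of its speed; a pose out of reach is approached as far as the arm can. A call with a gripper value outside its range is refused whole. The fingers move at their own pace and stop on an object; the grip force is fixed at half the most. Time passes only in rows, so rows that repeat a pose let the fingers close. It gives the time, the measured TCP pose, the force and the opening at its end, in the units of the state.
- get_state(): the state, without advancing time (a new reading comes with each control period).
- read_camera(name): name is "scene" or "top" or "wrist"; returns (picture, depth): 480x640x3 uint8, red, green, blue; 480x640 float32, mm along the optical axis (not along the pixel's ray), 0 where there is no reading.
- camera_model(name): a dict with "camera_matrix" (3x3 intrinsics, pixels), "k1" (the pictures are not rectified: a ray, as slopes to the right and down, at radius r is drawn at 1 + k1 r^2 times it, then the intrinsics apply), "rvec" (rotation vector, rad) and "tvec" (3), from world to camera coordinates, as OpenCV has them; the wrist camera has in their place "tool_from_camera" (4x4, takes a point from camera to tool coordinates, whose origin is the TCP and whose axes are the flange's). Camera axes: x right, y down, z forward; pixel columns grow to the right and rows downward; lengths in mm; the calibration is good to about 2 mm. A picture is of the moment at which its call begins: read the wrist's pose just before it. camera_model takes no time and is no camera call.
- close_job(): hands the job in, once; it reports no verdict.
The state is a dict: "t": time; "q": joint angles; "qvel": joint speeds; "joint_efforts": joint torques, N m; "ee_pos": TCP position; "tool_rot": TCP orientation; "ft_force": force on the tool from outside, world axes, zero at the start; "wrist_torque": the same for the moment, N m; "gripper_width": finger opening in mm.
Only numpy, scipy, OpenCV 4.12 (cv2) and the standard library are available. Lean on these libraries where they do the work, as an engineer would, in place of code of your own. Each camera call takes 0.05 s, during which the arm holds its last target.

## Working session

There is one attempt and no reset: what is moved stays moved. The work goes in short steps, Python scripts to look and compute and a tool call to move; the robot and the scene stay as the last step left them, time stands still between calls to the robot, and variables do not carry over. Pictures are saved under pics/ and viewed, and the job is handed in when it is done.

Besides the shell and the picture viewer there is one more tool, called after ">>>" by a JSON object that holds its "name" and its "arguments", one argument or row to a line. step_arm: Moves the arm, as the interface text tells. Its arguments: {"type":"object","properties":{"motion":{"type":"array","items":{"type":"array","items":{"type":"number"}}}},"required":["motion"]}

```bash
ls; mkdir -p pics
cat > h.py <<'E'
from workcell import *
import numpy as np, cv2
from scipy.spatial.transform import Rotation as R
def pose(name,st=None):
    m=camera_model(name)
    if name=="wrist":
        st=st or get_state()
        T=np.eye(4);T[:3,:3]=R.from_quat(st["tool_rot"]).as_matrix();T[:3,3]=st["ee_pos"]
        return m,T@np.array(m["tool_from_camera"])
    Rm=cv2.Rodrigues(np.array(m["rvec"],float))[0];t=np.array(m["tvec"],float).ravel()
    T=np.eye(4);T[:3,:3]=Rm.T;T[:3,3]=-Rm.T@t
    return m,T
def ray(m,T,uv):
    K=np.array(m["camera_matrix"]);k=m["k1"]
    p=cv2.undistortPoints(np.array([[uv]],float),K,np.array([k,0,0,0.]))[0,0]
    d=T[:3,:3]@np.array([p[0],p[1],1]);return T[:3,3],d
def at_z(m,T,uv,z):
    o,d=ray(m,T,uv);return o+d*(z-o[2])/d[2]
def at_depth(m,T,uv,D):
    o,d=ray(m,T,uv);return o+d*D
def proj(m,T,P):
    K=np.array(m["camera_matrix"]);Ti=np.linalg.inv(T)
    return cv2.projectPoints(np.array(P,float).reshape(-1,3),cv2.Rodrigues(Ti[:3,:3])[0],Ti[:3,3],K,np.array([m["k1"],0,0,0.]))[0][:,0]
E
python3 - <<'E'
from h import *
s=get_state();print(s)
for n in("scene","top","wrist"):
    m,T=pose(n,s);im,d=read_camera(n);cv2.imwrite(f"pics/{n}0.png",im[:,:,::-1]);np.savez(f"pics/{n}0.npz",im=im,d=d,T=T)
    print(n,m)
E
```

```text
pics
{'t': 0.0, 'q': array([ 1.09769841e+00,  2.63543043e-01, -4.89295123e-02,  1.25939620e+00,
       -1.58833544e-05,  1.41552687e+00]), 'qvel': array([ 2.13277523e-04, -8.94650379e-05,  3.31350855e-04,  1.43054714e-03,
        6.90516197e-04,  5.79568186e-04]), 'joint_efforts': array([-7.76587585e-04, -6.37623096e+01,  3.84577274e+01,  1.33480324e-02,
       -3.23280974e-04,  2.50794777e-06]), 'ee_pos': array([163.93482101, 498.46546413, 230.81739123]), 'tool_rot': array([ 1.58246186e-01,  9.87399543e-01, -5.12420985e-04, -1.58159067e-04]), 'ft_force': array([-0.40604637, -0.71003776,  0.00906158]), 'wrist_torque': array([0.04137701, 0.00046621, 0.00661432]), 'gripper_width': 85.38593939062507}
scene {'camera_matrix': array([[612.80139789,   0.        , 313.07424585],
       [  0.        , 612.80139789, 240.66699798],
       [  0.        ,   0.        ,   1.        ]]), 'k1': 0.017421884093074144, 'rvec': array([ 2.11677759, -1.09751918,  0.44305997]), 'tvec': array([-316.97789218,  309.86512976, 1448.23876283])}
top {'camera_matrix': array([[574.10419507,   0.        , 330.71705283],
       [  0.        , 574.10419507, 248.43312029],
       [  0.        ,   0.        ,   1.        ]]), 'k1': 0.020816268377102494, 'rvec': array([ 2.15478122, -2.14814622,  0.1477688 ]), 'tvec': array([ -45.99229964,  505.17675347, 1608.14611893])}
wrist {'camera_matrix': array([[374.74843908,   0.        , 320.4357428 ],
       [  0.        , 374.74843908, 240.05494614],
       [  0.        ,   0.        ,   1.        ]]), 'k1': -0.0005997675545512124, 'tool_from_camera': array([[ 1.65743576e-03, -9.63781595e-01, -2.66687625e-01,
         6.62178718e+01],
       [ 9.99998589e-01,  1.52464054e-03,  7.04993076e-04,
        -6.88732534e-01],
       [-2.72856586e-04, -2.66688418e-01,  9.63782763e-01,
        -1.42824575e+02],
       [ 0.00000000e+00,  0.00000000e+00,  0.00000000e+00,
         1.00000000e+00]])}
```

View pics/scene0.png

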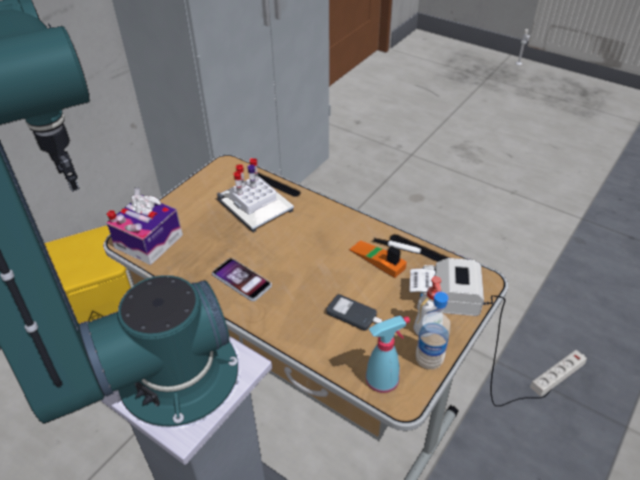

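View pics/top0.png

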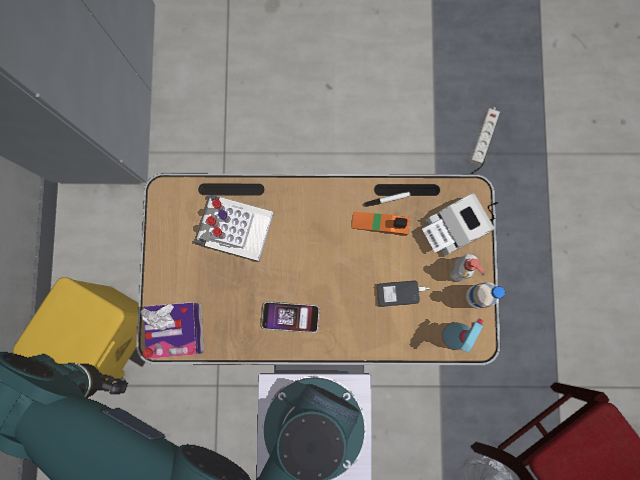

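View pics/wrist0.png

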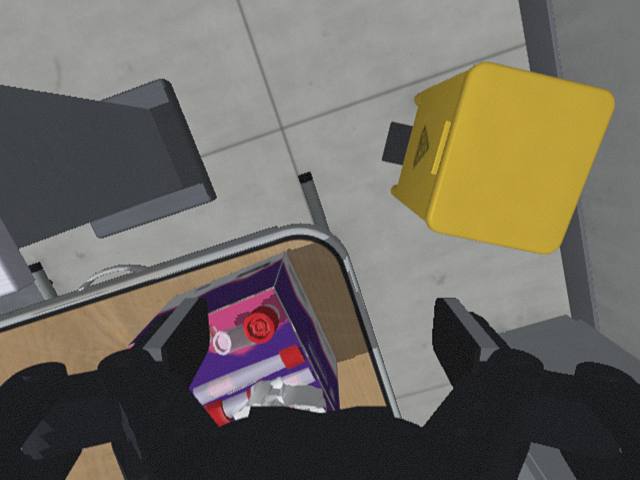

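The stand is at top-view (235,228) with its open edge to the right. The wedge is at (380,222), thin end to the left, and the black grip is at about (398,223). I'll enlarge the crops next.

Run:
```python
import cv2,numpy as np
im=cv2.imread("pics/top0.png")
a=cv2.resize(im[185:275,185:285],None,fx=6,fy=6,interpolation=cv2.INTER_CUBIC)
cv2.imwrite("pics/ts.png",a)
b=cv2.resize(im[180:260,340:450],None,fx=7,fy=7,interpolation=cv2.INTER_CUBIC)
cv2.imwrite("pics/tw.png",b)
from h import *
m,T=pose("top")
z=np.load("pics/top0.npz");d=z["d"]
for uv in [(398,222),(378,222),(356,222),(320,260),(273,210),(260,260),(205,245),(265,235),(240,225)]:
    D=d[uv[1],uv[0]];print(uv,D,at_depth(m,T,uv,D).round(1),at_z(m,T,uv,0).round(1))
```

```text
(398, 222) 1608.032 [ 574.5 -232.6   79. ] [ 589.1 -242.     0. ]
(378, 222) 1667.4644 [ 585.2 -181.5   20.4] [ 588.9 -183.2    0. ]
(356, 222) 1682.7614 [ 587.7 -118.3    5.3] [ 588.7 -118.6    0. ]
(320, 260) 1669.7478 [475.6 -13.4   2.9] [475.9 -13.3   0. ]
(273, 210) 1696.6874 [624.6 126.4  -4. ] [623.8 126.    0. ]
(260, 260) 1676.216 [475.8 161.8  -3.7] [475.4 161.4   0. ]
(205, 245) 1655.1434 [515.7 317.7  22.9] [519.  322.7   0. ]
(265, 235) 1658.7559 [545.4 145.5  23.4] [549.1 148.2   0. ]
(240, 225) 1645.5885 [571.5 215.7  40.2] [578.6 222.1   0. ]
```

View pics/ts.png

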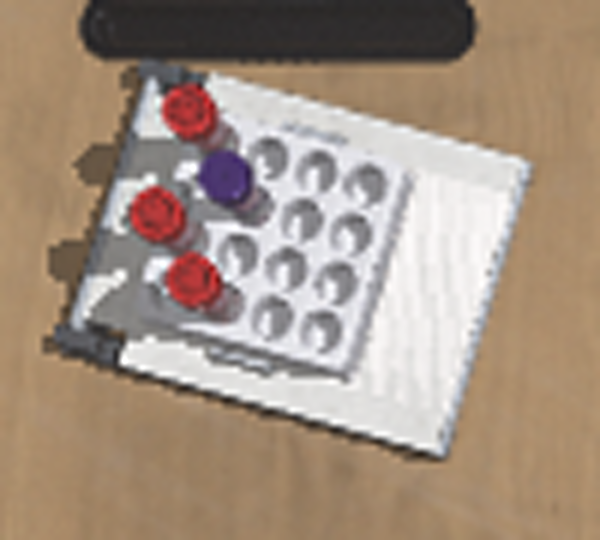

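View pics/tw.png

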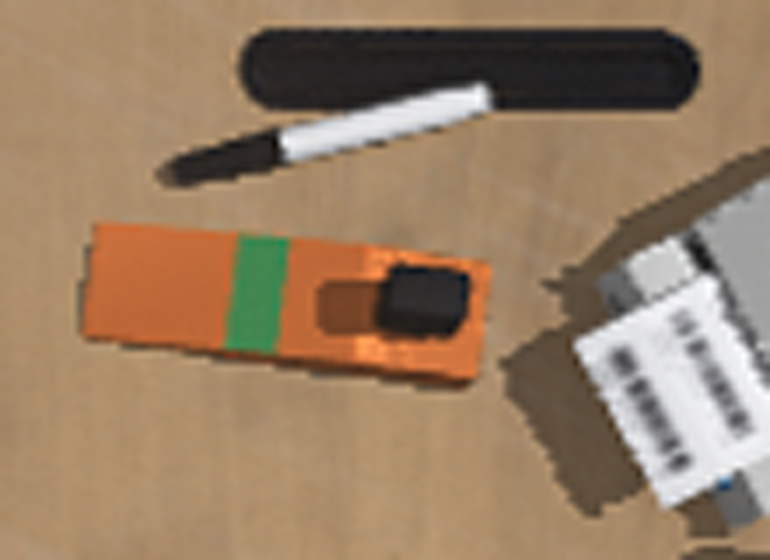

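Run:
```python
from h import *
m,T=pose("top")
def S(x,y,z): return at_z(m,T,(185+(x+.5)/6-.5,185+(y+.5)/6-.5),z)[:2]
def W(x,y,z): return at_z(m,T,(340+(x+.5)/7-.5,180+(y+.5)/7-.5),z)[:2]
a=S(531,160,22);b=S(446,458,22)
print("edge",a,b,np.linalg.norm(a-b),(a+b)/2); e=(a-b)/np.linalg.norm(a-b)
n=np.array([-e[1],e[0]]);print("normal",n,np.degrees(np.arctan2(n[1],n[0])))
c=S(120,362,22);f=b-c;print("side dir",np.degrees(np.arctan2(-f[1],-f[0])))
c=S(210,75,22);f=a-c;print("side dir2",np.degrees(np.arctan2(-f[1],-f[0])))
t1=W(95,222,3);t2=W(82,338,3);b1=W(491,262,29);b2=W(476,378,29)
print("wedge tip",t1,t2,np.linalg.norm(t1-t2),"back",b1,b2,np.linalg.norm(b1-b2))
tm=(t1+t2)/2;bm=(b1+b2)/2;f=tm-bm
print(np.linalg.norm(f),"yaw",np.degrees(np.arctan2(f[1],f[0])),"tip",tm,"grip",tm-f/np.linalg.norm(f)*135, bm+f/np.linalg.norm(f)*29)
g=[W(x,y,74) for x,y in((390,264),(470,268),(462,335),(378,330))];print(np.mean(g,0),g)
z=np.load("pics/scene0.npz")
im=cv2.imread("pics/scene0.png")
cv2.imwrite("pics/ss.png",cv2.resize(im[150:240,205:305],None,fx=6,fy=6,interpolation=cv2.INTER_CUBIC))
cv2.imwrite("pics/sw.png",cv2.resize(im[225:300,340:440],None,fx=6,fy=6,interpolation=cv2.INTER_CUBIC))
```

```text
edge [615.60729265 123.45331213] [470.16517706 161.72982583] 150.39448290841358 [542.88623486 142.59156898]
normal [0.25450743 0.96707082] 75.25559981873316
side dir 73.72647812429527
side dir2 75.15973672431647
wedge tip [ 620.14737023 -110.11523026] [ 570.67802904 -104.56249346] 49.7800020513409 back [ 598.52586375 -272.59145689] [ 549.96979233 -265.67388624] 49.046354143510115
163.17226678519663 yaw 82.54723728222035 tip [ 595.41269963 -107.33886186] grip [ 577.90201769 -241.19840025] [ 578.00938194 -240.37765961]
[ 574.55666477 -239.56336983] [array([ 588.88062301, -225.69933198]), array([ 587.34241414, -257.7961975 ]), array([ 560.03645773, -254.19064532]), array([ 561.96716418, -220.56730454])]
```

View pics/ss.png

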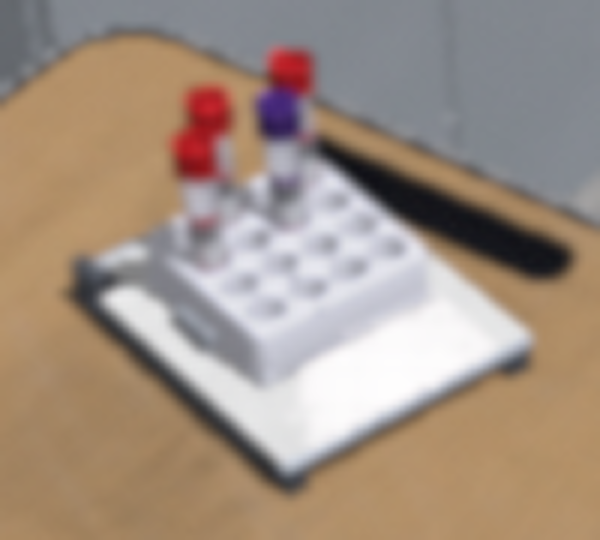

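View pics/sw.png

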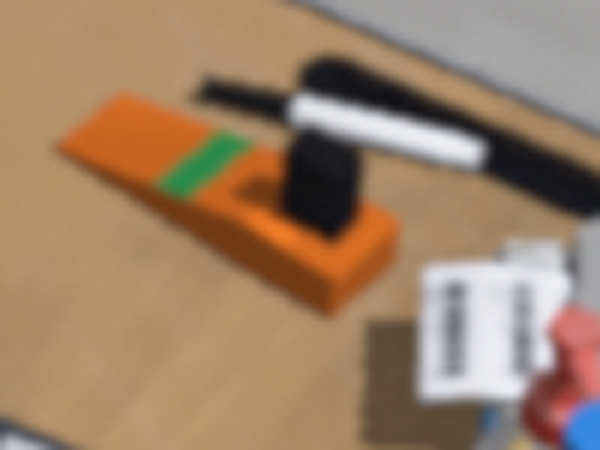

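>>> {"name": "step_arm", "arguments": {
  "motion": [
    [-1,0.01,-0.02,0.03,-0.05],
    [-1,0.03,-0.055,0.04,-0.13],
    [-1,0.05,-0.09,0.04,-0.2],
    [-1,0.07,-0.13,0.04,-0.28],
    [-1,0.09,-0.17,0.04,-0.36],
    [-1,0.115,-0.21,0.04,-0.43],
    [-1,0.14,-0.25,0.04,-0.5],
    [-1,0.16,-0.29,0.04,-0.57],
    [-1,0.185,-0.33,0.04,-0.64],
    [-1,0.206,-0.37,0.04,-0.7]
  ]
}}

```text
t: 1.15
ee_pos: [370.7, 126.9, 271.3]
tool_rot: [0.488, 0.873, 0.0, 0.0]
ft_force: [0.4, 0.5, -0.6]
gripper_width: 85.2
```

>>> {"name": "step_arm", "arguments": {
  "motion": [
    [-1,0.025,-0.04,-0.0,-0.08],
    [-1,0.045,-0.08,0,-0.16],
    [-1,0.07,-0.12,0,-0.24],
    [-1,0.09,-0.16,0,-0.32],
    [-1,0.115,-0.2,-0.01,-0.4],
    [-1,0.135,-0.24,-0.02,-0.48],
    [-1,0.16,-0.28,-0.03,-0.56],
    [-1,0.18,-0.32,-0.04,-0.64],
    [-1,0.2,-0.35,-0.05,-0.68],
    [-1,0.207,-0.369,-0.05,-0.684]
  ]
}}

```text
t: 2.15
ee_pos: [577.7, -242.4, 218.9]
tool_rot: [0.753, 0.658, -0.0, -0.001]
ft_force: [0.1, 0.8, 0.2]
gripper_width: 85.5
```

Run:
```python
from h import *
s=get_state();print({k:np.round(s[k],3) for k in("t","q","ee_pos","tool_rot","ft_force","gripper_width")})
m,T=pose("wrist",s);im,d=read_camera("wrist");cv2.imwrite(f"pics/w1.png",im[:,:,::-1]);np.savez("pics/w1.npz",d=d,T=T)
import workcell;print([x for x in dir(workcell) if not x.startswith("_")]); print(globals().get("tcp_to_grasp"))
```

```text
{'t': np.float64(2.15), 'q': array([-0.527,  0.447,  0.202,  1.329, -0.   ,  1.177]), 'ee_pos': array([ 577.666, -242.403,  218.904]), 'tool_rot': array([ 0.753,  0.658, -0.   , -0.001]), 'ft_force': array([0.082, 0.822, 0.183]), 'gripper_width': np.float64(85.506)}
['Unreachable', 'camera_model', 'close_job', 'get_state', 'read_camera', 'tcp_to_grasp']
18.700000000000003
```

View pics/w1.png

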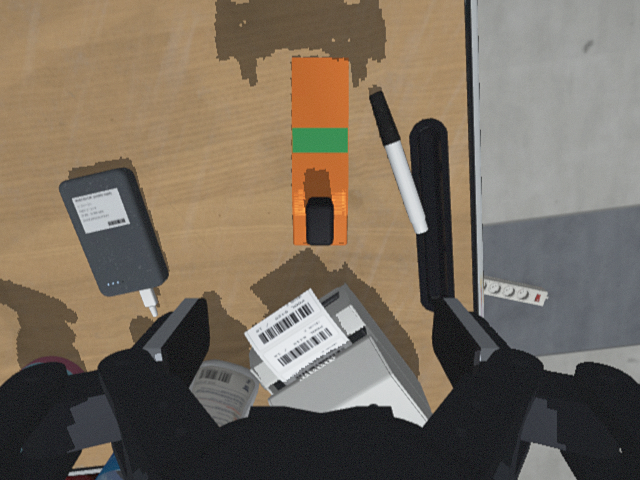

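Run:
```python
from h import *
m=camera_model("wrist");z=np.load("pics/w1.npz");T=z["T"];d=z["d"]
P=lambda u,v,zz:at_z(m,T,(u,v),zz).round(1)[:2]
t=[P(293,57.5,3),P(349,57.5,3)];b=[P(294,243,29),P(347.5,243,29)]
print(t,np.linalg.norm(t[0]-t[1]),b,np.linalg.norm(b[0]-b[1]))
f=np.mean(t,0)-np.mean(b,0);u=f/np.linalg.norm(f);print(np.linalg.norm(f),np.degrees(np.arctan2(f[1],f[0])))
print(np.mean(t,0)-135*u,np.mean(b,0)+29*u, np.mean([P(307,198,74),P(333,198,74),P(307,227,74),P(333,227,74)],0))
for uv in[(300,100),(320,140),(320,215),(290,340),(345,290),(260,325),(320,380),(345,310)]:
    print(uv,at_depth(m,T,uv,d[uv[1],uv[0]]).round(1))
im=cv2.imread("pics/w1.png");cv2.imwrite("pics/w1c.png",cv2.resize(im[40:260,270:370],None,fx=2.7,fy=2.7,interpolation=cv2.INTER_CUBIC))
```

```text
[array([ 572.3, -107. ]), array([ 620.9, -113.4])] 49.0195879215646 [array([ 550.7, -267. ]), array([ 599.6, -273.5])] 49.330112507473544
161.4809741115033 82.36666941276876
[ 578.66754687 -244.00368876] [ 579.0021566  -241.50698538] [ 579.475 -233.15 ]
(300, 100) [ 573.6 -143.3   12.4]
(320, 140) [ 586.5 -179.2   19.5]
(320, 215) [ 579.3 -234.8   75. ]
(290, 340) [ 536.1 -350.7   55.2]
(345, 290) [ 592.  -320.3   27.3]
(260, 325) [ 510.  -335.1   49.3]
(320, 380) [ 558.8 -388.3   66.3]
(345, 310) [ 589.5 -332.4   45.2]
```

View pics/w1c.png

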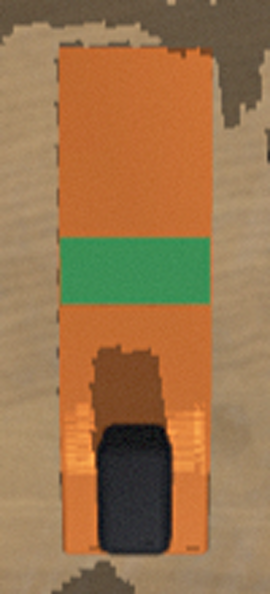

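>>> {"name": "step_arm", "arguments": {
  "motion": [
    [-1,0.001,0.0005,-0.04,0],
    [-1,0.001,0.0005,-0.08,0],
    [-1,0.001,0.0005,-0.12,0],
    [-1,0.001,0.0005,-0.15,0],
    [-1,0.001,0.0005,-0.17,0],
    [-1,0.001,0.0005,-0.18,0],
    [-1,0.001,0.0005,-0.182,0],
    [-1,0.001,0.0005,-0.182,0]
  ]
}}

```text
t: 3.0
ee_pos: [578.3, -239.9, 39.9]
tool_rot: [0.752, 0.659, 0.0, 0.0]
ft_force: [0.5, -0.8, -0.2]
gripper_width: 85.3
```

>>> {"name": "step_arm", "arguments": {
  "motion": [
    [0,0,0,0,0],
    [0.3,0,0,0,0],
    [0.6,0,0,0,0],
    [1,0,0,0,0],
    [1,0,0,0,0],
    [1,0,0,0,0],
    [1,0,0,0,0],
    [1,0,0,0,0],
    [1,0,0,0,0],
    [1,0,0,0,0]
  ]
}}

```text
t: 4.0
ee_pos: [578.2, -239.8, 39.5]
tool_rot: [0.752, 0.659, 0.0, 0.0]
ft_force: [-1.0, -0.0, 5.6]
gripper_width: 21.1
```

Run:
```python
from h import *
s=get_state();print({k:np.round(s[k],3) for k in("t","ee_pos","tool_rot","ft_force","gripper_width")})
m,T=pose("wrist",s);im,d=read_camera("wrist");cv2.imwrite(f"pics/w2.png",im[:,:,::-1]);np.savez("pics/w2.npz",d=d,T=T)
```

```text
{'t': np.float64(4.0), 'ee_pos': array([ 578.168, -239.847,   39.542]), 'tool_rot': array([0.752, 0.659, 0.   , 0.   ]), 'ft_force': array([-1.05 , -0.018,  5.594]), 'gripper_width': np.float64(21.057)}
```

View pics/w2.png

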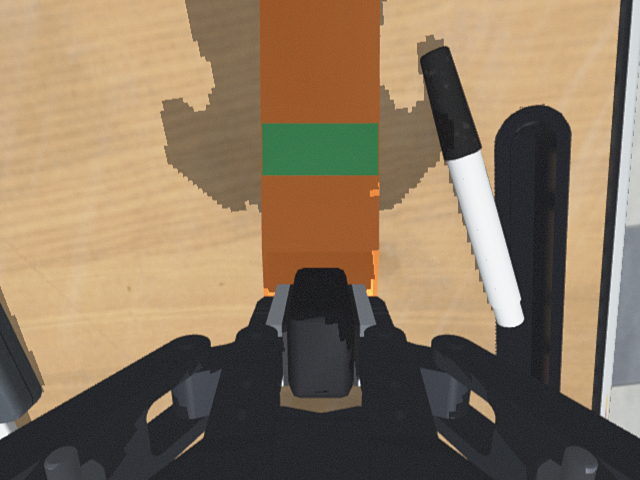

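The wedge is held: opening is 21 mm, and the grip is centred between the pads at about (320,330). Before moving, I'll cross-check the stand pose by projecting its model into both fixed views.

Run:
```python
from h import *
th=np.radians(75.0);u=np.array([np.cos(th),np.sin(th)]);v=np.array([-u[1],u[0]])
E=np.array([543,142.6])
for n,(x0,y0,w,h) in dict(top=(185,185,100,90),scene=(205,150,100,90)).items():
    m,T=pose(n);im=cv2.imread(f"pics/{n}0.png")[y0:y0+h,x0:x0+w];im=cv2.resize(im,None,fx=6,fy=6,interpolation=cv2.INTER_CUBIC)
    for z,c in((22,(0,0,255)),(0,(255,0,0))):
        pts=[np.r_[E+u*a+v*b,z] for a,b in((0,75),(0,-75),(185,-75),(185,75))]
        p=(proj(m,T,pts)-[x0,y0]+.5)*6-.5
        cv2.polylines(im,[np.round(p).astype(int)],True,c,1)
    cv2.imwrite(f"pics/chk_{n}.png",im)
a=cv2.imread("pics/chk_top.png");b=cv2.imread("pics/chk_scene.png")
cv2.imwrite("pics/chk.png",cv2.resize(np.hstack([a,b]),(800,360)))
```

```text
(no output)
```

View pics/chk_top.png

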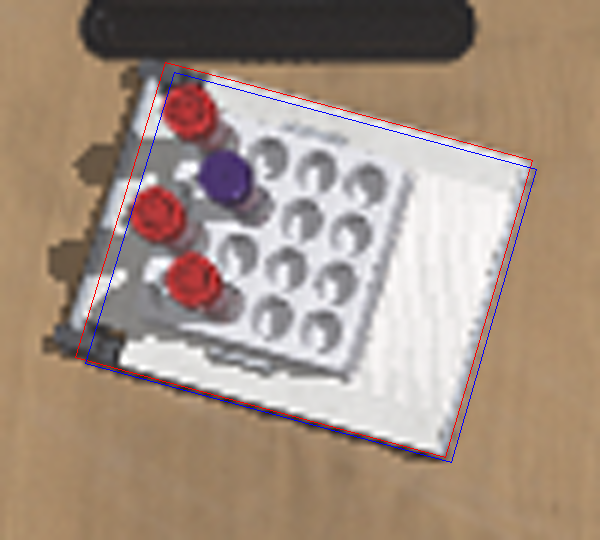

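View pics/chk_scene.png

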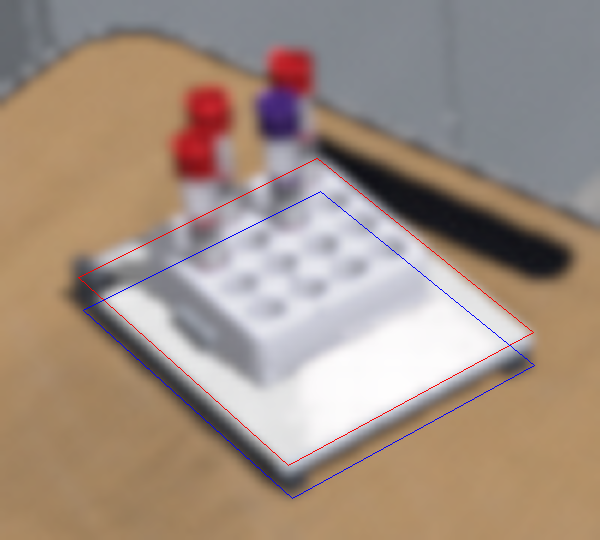

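>>> {"name": "step_arm", "arguments": {
  "motion": [
    [1,0,0,0.008,0],
    [1,0,0,0.015,0],
    [1,-0.01,0.02,0.015,-0.03],
    [1,-0.03,0.05,0.015,-0.06],
    [1,-0.05,0.085,0.015,-0.09],
    [1,-0.07,0.12,0.015,-0.115],
    [1,-0.085,0.145,0.015,-0.128],
    [1,-0.095,0.16,0.015,-0.128],
    [1,-0.095,0.161,0.015,-0.128],
    [1,-0.095,0.161,0.015,-0.128]
  ]
}}

```text
t: 5.05
ee_pos: [483.6, -78.9, 54.8]
tool_rot: [0.792, 0.61, 0.0, 0.0]
ft_force: [1.2, 0.4, -1.6]
gripper_width: 21.4
```

Run:
```python
from h import *
s=get_state();print({k:np.round(s[k],3) for k in("t","ee_pos","tool_rot","ft_force","wrist_torque","gripper_width")})
q=s["tool_rot"];X=R.from_quat(q).as_matrix();print(np.degrees(np.arctan2(X[1,0],X[0,0])),X[:,2])
for n in("scene","top"):
    im,d=read_camera(n)
    x0,y0,w,h=dict(top=(185,165,230,130),scene=(205,150,230,150))[n]
    cv2.imwrite(f"pics/{n}3.png",im[:,:,::-1]);cv2.imwrite(f"pics/{n}3c.png",cv2.resize(im[y0:y0+h,x0:x0+w,::-1],None,fx=3.4,fy=3.4,interpolation=cv2.INTER_CUBIC))
```

```text
{'t': np.float64(5.05), 'ee_pos': array([483.593, -78.924,  54.811]), 'tool_rot': array([0.792, 0.61 , 0.   , 0.   ]), 'ft_force': array([ 1.187,  0.372, -1.637]), 'wrist_torque': array([-0.037, -0.023,  0.007]), 'gripper_width': np.float64(21.444)}
75.19613785801974 [ 9.51502421e-04 -4.64003912e-04 -9.99999440e-01]
```

View pics/top3c.png

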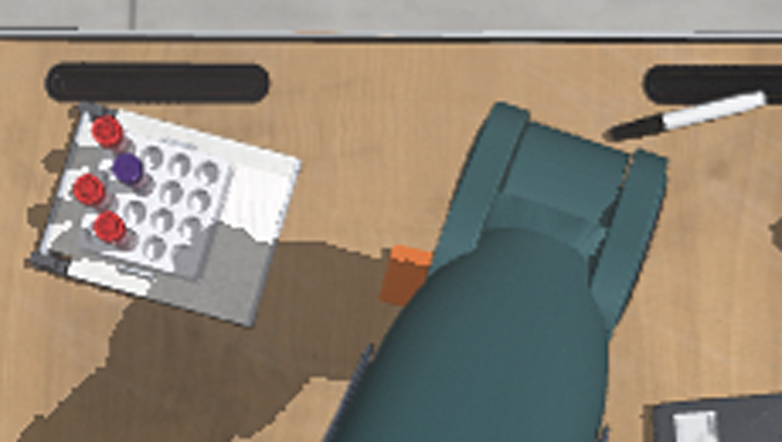

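View pics/scene3c.png

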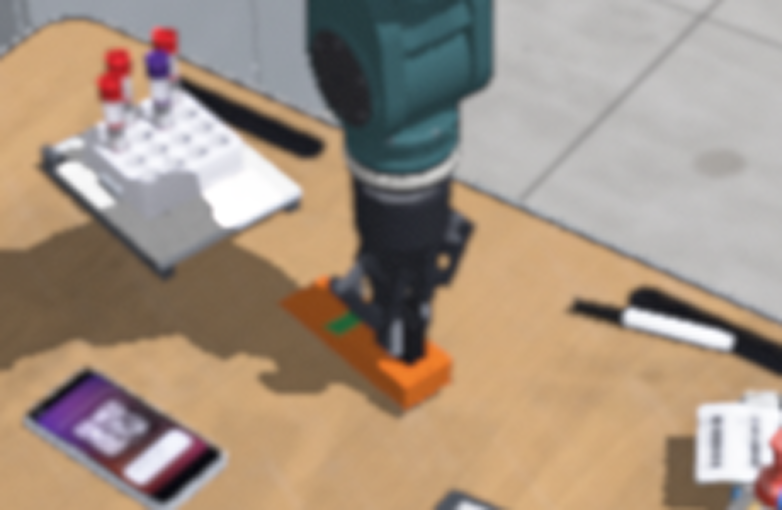

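The wedge is lifted, in line with the middle of the stand and about 95 mm short of the edge. I'll set it back on the desk.

>>> {"name": "step_arm", "arguments": {
  "motion": [
    [1,0,0,-0.006,0],
    [1,0,0,-0.011,0],
    [1,0,0,-0.014,0],
    [1,0,0,-0.0155,0],
    [1,0,0,-0.016,0],
    [1,0,0,-0.016,0]
  ]
}}

```text
t: 5.75
ee_pos: [482.8, -79.0, 39.4]
tool_rot: [0.793, 0.61, -0.0, 0.0]
ft_force: [-12.1, 1.7, 33.5]
gripper_width: 21.5
```

>>> {"name": "step_arm", "arguments": {
  "motion": [
    [1,0,0,0.0005,0],
    [1,0.003,0.01,0.0005,0],
    [1,0.006,0.022,0.0005,0],
    [1,0.01,0.038,0.0005,0],
    [1,0.014,0.053,0.0005,0],
    [1,0.018,0.067,0.0005,0],
    [1,0.0205,0.077,0.0005,0],
    [1,0.0205,0.077,0.0005,0]
  ]
}}

```text
t: 6.55
ee_pos: [505.0, -1.1, 39.4]
tool_rot: [0.792, 0.61, 0.001, 0.001]
ft_force: [0.9, 5.2, 12.3]
gripper_width: 21.4
```

Run:
```python
from h import *
s=get_state();print({k:np.round(s[k],3) for k in("t","ee_pos","tool_rot","ft_force","wrist_torque","gripper_width")})
m,T=pose("wrist",s);im,d=read_camera("wrist");cv2.imwrite(f"pics/w4.png",im[:,:,::-1]);np.savez("pics/w4.npz",d=d,T=T)
im,d=read_camera("scene")
cv2.imwrite(f"pics/scene4c.png",cv2.resize(im[150:290,205:345,::-1],None,fx=4,fy=4,interpolation=cv2.INTER_CUBIC))
```

```text
{'t': np.float64(6.55), 'ee_pos': array([504.974,  -1.058,  39.447]), 'tool_rot': array([0.792, 0.61 , 0.001, 0.001]), 'ft_force': array([ 0.928,  5.213, 12.306]), 'wrist_torque': array([ 0.928, -0.4  ,  0.052]), 'gripper_width': np.float64(21.403)}
```

View pics/w4.png

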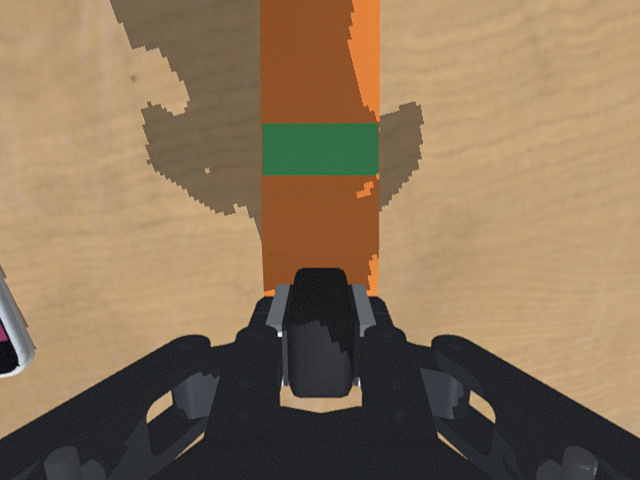

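View pics/scene4c.png

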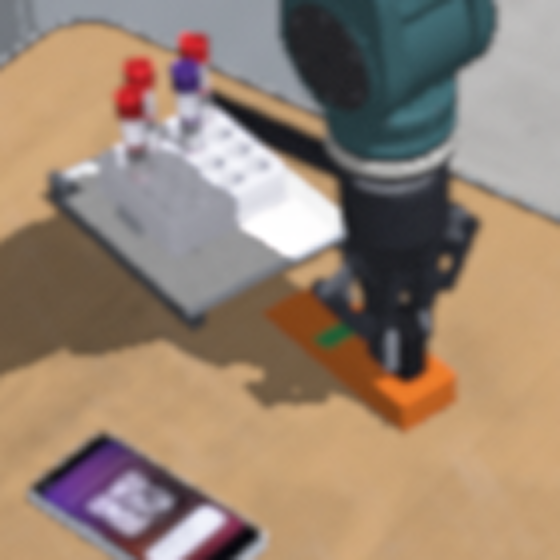

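>>> {"name": "step_arm", "arguments": {
  "motion": [
    [1,0.0025,0.01,0,0],
    [1,0.0055,0.02,0,0],
    [1,0.008,0.03,0,0],
    [1,0.0105,0.04,0,0],
    [1,0.013,0.05,0,0],
    [1,0.0155,0.058,0,0],
    [1,0.017,0.064,0,0],
    [1,0.018,0.0676,0,0],
    [1,0.018,0.0676,0,0]
  ]
}}

```text
t: 7.55
ee_pos: [522.6, 65.2, 39.5]
tool_rot: [0.793, 0.61, 0.0, 0.001]
ft_force: [-1.8, -4.2, 13.1]
gripper_width: 21.5
```

Run:
```python
from h import *
s=get_state();print({k:np.round(s[k],3) for k in("t","ee_pos","tool_rot","ft_force","wrist_torque","gripper_width")})
m,T=pose("wrist",s);im,d=read_camera("wrist");cv2.imwrite(f"pics/w5.png",im[:,:,::-1]);np.savez("pics/w5.npz",d=d,T=T)
```

```text
{'t': np.float64(7.55), 'ee_pos': array([522.564,  65.224,  39.457]), 'tool_rot': array([0.793, 0.61 , 0.   , 0.001]), 'ft_force': array([-1.754, -4.164, 13.088]), 'wrist_torque': array([-0.877,  0.01 , -0.097]), 'gripper_width': np.float64(21.533)}
```

View pics/w5.png

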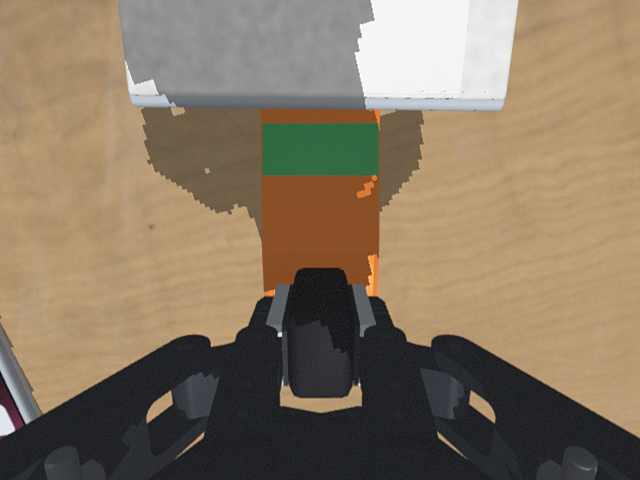

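```bash
cat > edge.py <<'E'
from h import *
import sys
# grip offset calibrated from the green band rows; then solve bar position
def solve(row_bar,row_thin,row_thick,s,col=320):
    m,T=pose("wrist",s);u=R.from_quat(s["tool_rot"]).as_matrix()[:2,0];u/=np.linalg.norm(u);tcp=np.array(s["ee_pos"][:2])
    a=(at_z(m,T,(col,row_thin),17)[:2]-tcp)@u; b=(at_z(m,T,(col,row_thick),22)[:2]-tcp)@u
    off=((a-76)+(b-54))/2   # tcp->wedge origin
    print("band",a,b,"origin rel tcp",off)
    o,d=ray(m,T,(col,row_bar))
    # 2D in (along u, z)
    o2=np.array([(o[:2]-tcp)@u-off,o[2]]);d2=np.array([d[:2]@u,d[2]]);d2/=np.linalg.norm(d2)
    nrm=np.array([d2[1],-d2[0]]); nrm*= np.sign(nrm[0]) # pointing +x: bar centre beyond tangent
    sl=np.array([26,110.]);sl/=np.linalg.norm(sl)  # slope normal (26/110 rise per x)
    best=None
    for xc in np.arange(30,120,.05):
        zc=max(18, 29-(xc-25)*26/110+4/sl[1])  # resting or on slope
        e=abs((np.array([xc,zc])-o2)@nrm-4)
        if best is None or e<best[0]: best=(e,xc,zc)
    e,xc,zc=best;print("bar centre x on wedge",xc,"contact x",xc-4*sl[0],"bar bottom",zc-4,"lift",zc-18)
E
python3 - <<'E'
from edge import *
solve(109,123.5,176,get_state())
im=cv2.imread("pics/w5.png");cv2.imwrite("pics/w5c.png",cv2.resize(im[85:190,250:390],None,fx=5,fy=5,interpolation=cv2.INTER_CUBIC))
E
```

```text
band 71.86288110481682 50.45792997753756 origin rel tcp -3.839594458822809
bar centre x on wedge 85.35000000000079 contact x 84.42989818428491 bar bottom 14.845671607547388 lift 0.8456716075473878
```

View pics/w5c.png

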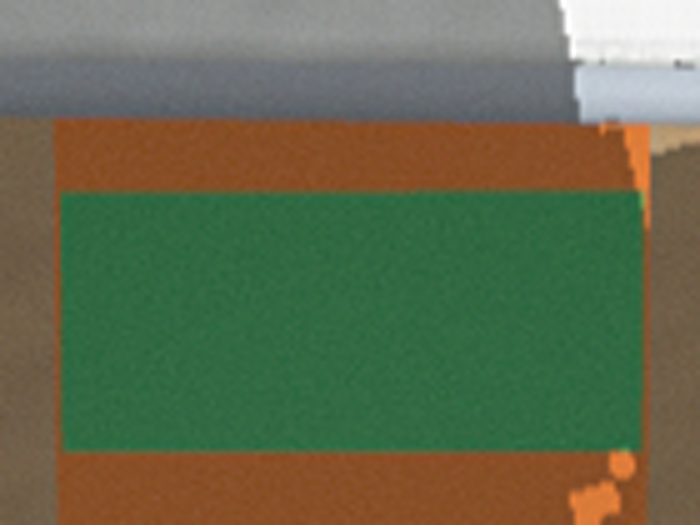

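>>> {"name": "step_arm", "arguments": {
  "motion": [
    [1,0.001,0.004,0,0],
    [1,0.002,0.008,0,0],
    [1,0.003,0.011,0,0],
    [1,0.004,0.0145,0,0],
    [1,0.005,0.0175,0,0],
    [1,0.0052,0.0193,0,0],
    [1,0.0052,0.0193,0,0],
    [1,0.0052,0.0193,0,0]
  ]
}}

```text
t: 8.4
ee_pos: [527.7, 84.1, 39.5]
tool_rot: [0.793, 0.61, 0.0, 0.001]
ft_force: [-2.6, -7.8, 12.1]
gripper_width: 21.1
```

Run:
```python
from h import *
s=get_state();print({k:np.round(s[k],3) for k in("t","ee_pos","tool_rot","ft_force","wrist_torque","gripper_width")})
m,T=pose("wrist",s);im,d=read_camera("wrist");im=im[:,:,::-1];cv2.imwrite(f"pics/w6.png",im)
cv2.imwrite("pics/w6c.png",cv2.resize(im[85:190,250:390],None,fx=5,fy=5,interpolation=cv2.INTER_CUBIC))
im,d=read_camera("scene")
cv2.imwrite(f"pics/scene6c.png",cv2.resize(im[150:290,205:345,::-1],None,fx=4,fy=4,interpolation=cv2.INTER_CUBIC))
```

```text
{'t': np.float64(8.4), 'ee_pos': array([527.664,  84.054,  39.451]), 'tool_rot': array([0.793, 0.61 , 0.   , 0.001]), 'ft_force': array([-2.628, -7.754, 12.149]), 'wrist_torque': array([-1.349,  0.135, -0.12 ]), 'gripper_width': np.float64(21.05)}
```

View pics/w6.png

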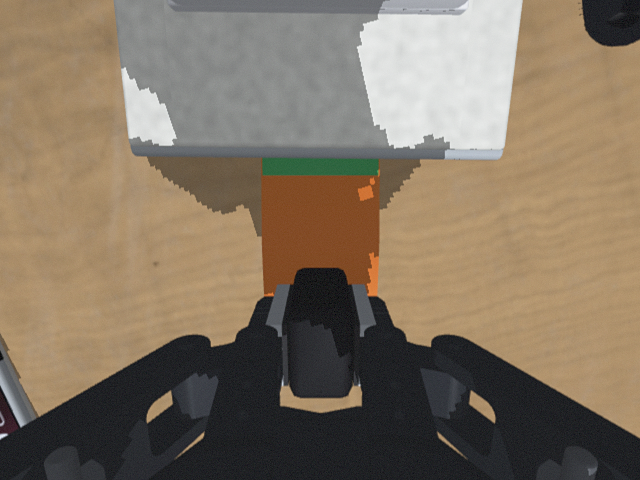

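View pics/w6c.png

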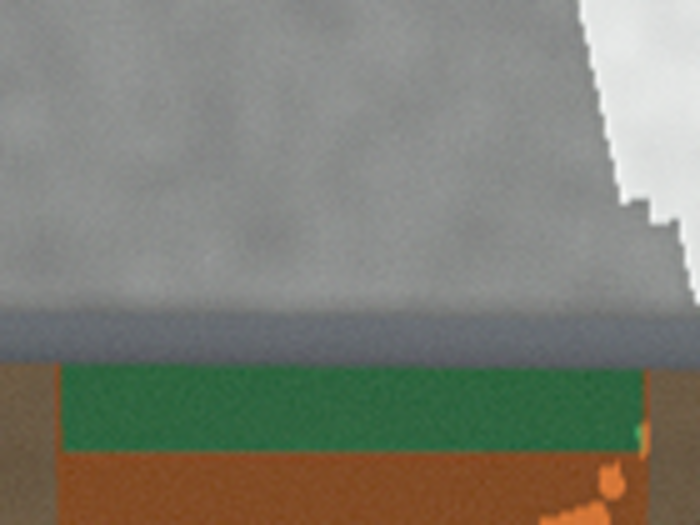

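View pics/scene6c.png

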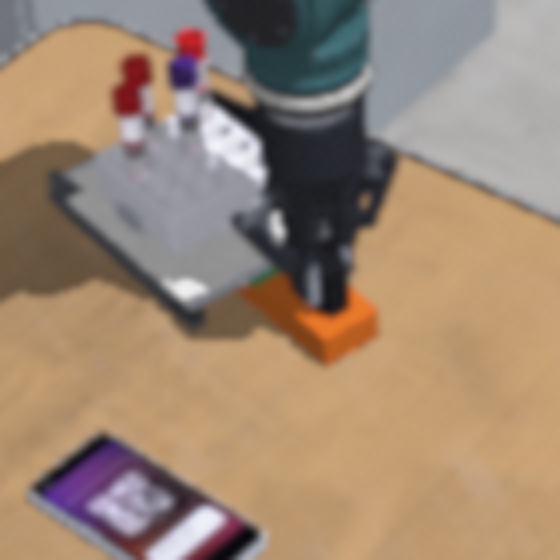

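Run:
```python
from edge import *
s=get_state();solve(158,123.5,176,s)
```

```text
band 71.84887445653314 50.44780609751944 origin rel tcp -3.851659722973711
bar centre x on wedge 65.8500000000005 contact x 64.92989818428462 bar bottom 19.45476251663836 lift 5.454762516638361
```

The bar rides mid-band, with contact at about 65 mm along the wedge and a lift of about 5.5 mm. I'll do a short hold to confirm nothing drifts, then hand in.

>>> {"name": "step_arm", "arguments": {
  "motion": [
    [1,0,0,0,0],
    [1,0,0,0,0],
    [1,0,0,0,0],
    [1,0,0,0,0],
    [1,0,0,0,0]
  ]
}}

```text
t: 9.0
ee_pos: [527.7, 84.1, 39.4]
tool_rot: [0.793, 0.61, 0.0, 0.001]
ft_force: [-2.3, -7.0, 12.6]
gripper_width: 21.0
```

Run:
```python
from h import *
s=get_state();print({k:np.round(s[k],3) for k in("t","ee_pos","ft_force","gripper_width")})
im,d=read_camera("wrist");g=im[:,300].astype(int)
print([r for r in range(90,200) if g[r,1]>g[r,0]+20 and g[r,1]>g[r,2]+20][::30], [r for r in range(90,200) if g[r,1]>g[r,0]+20][-1:])
print(close_job())
```

```text
{'t': np.float64(9.0), 'ee_pos': array([527.664,  84.057,  39.436]), 'ft_force': array([-2.297, -6.975, 12.601]), 'gripper_width': np.float64(20.982)}
[158] [174]
the job is handed in; nothing more can be done
None
```

The deck's open edge is resting on the wedge's green band, lifted about 5.5 mm. I handed the job in at about 9 s with the arm still holding the wedge by its grip.

I took the wedge by its black grip and lifted it about 15 mm to carry it over and line it up. Then I set it back on the desk and slid it in flat between the rails.

**Final checks**
- **Position on the band:** the steel bar meets the slope about 65 mm along the wedge, in the middle of the 54–76 mm band. The lift is worked out from the wrist picture and the given wedge shape, not measured on the deck itself.
- **Alignment:** the bar is about 1 mm off the wedge's centre line and about 0.5° off square.
- **Steadiness:** over a 0.5 s hold nothing moved. The grip opening stayed at 21 mm.
- **Forces:** about 7 N along the push and 12 N pressing down on the desk at the end.

**Disagreements**
- I gripped about 4 mm higher than planned, still on the grip.
- Setting the wedge down on the desk briefly pushed the measured force to 33 N. I raised the arm 0.5 mm before sliding.

No check failed. The gripper stayed clear of the stand in every picture I took, and I never moved near the power bank or the soap bottle.

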